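# Slide a well plate under the bridge of the plate reader and start the reading

### The job

Push the shallow well plate along the bench, long way in, through the flared entry and under the low bridge of the plate reader until its leading end is fully home against the end stop; then press the key on top of the bridge all the way down and let it go. Only push with the fingers: the plate stays flat on the bench, never picked up, lifted or tipped, and everything else on the bench is left alone.

Things in the scene. Friction and masses are not known exactly. Their poses are not given: they have to be found in the camera images.
- plate: the shallow white well plate with 24 grey round wells, 86 (x) x 128 (y) x 14 (z) mm, about 90 g, loose on the bench (not the 44 mm tall deep plate of the same outline). Origin: centre of its underside; y is its long axis, z up. Either short end may lead.
- reader: fixed plate reader, origin on the bench under the middle of its bridge, z up; plates enter at its +y side and slide towards -y. White bridge 152 (x) x 70 (y) mm, underside 18 mm and top 60 mm above the bench, over a lane 92 mm wide (x = -46 to +46) floored by the bench. From y = +35 to +95 mm two grey guides 12 mm high flare the lane out to 140 mm
- stop (a point): middle of the foot of the end stop's face: a grey bar 12 mm high across the lane beyond the bridge, at reader y = -54 mm. A plate fully home touches it: plate origin at reader x = 0, y = +10 mm, the plate's near end still 39 mm out of the bridge
- key (a joint): travel of the reader's round spring key, 0 up, 0.006 m fully pressed (4 N); it springs back by itself
- key_top (a point): centre of the top of that grey key (24 mm across, in a black housing), on the bridge's top 50 mm to the reader's +x side; it is pressed straight down
- deepwell: white deep-well plate, 86 x 128 x 44 mm, to be left alone. Origin: centre of its underside
- tipbox: grey pipette tip box with a white lid, 86 x 122 x 63 mm, to be left alone. Origin: centre of its underside
- reagent: amber bottle, 48 mm wide, 110 mm tall, beside the reader, to be left alone. Origin: centre of its underside
- beaker: glass cup, 54 mm wide, 65 mm tall, beside the reader, to be left alone. Origin: centre of its underside
- vial: small glass vial, 20 mm wide, 32 mm tall, standing on the bridge, to be left alone. Origin: centre of its underside
- bucket: open orange rotor bucket, 50 x 85 x 60 mm, on the robot's side of the reader, to be left alone. Origin: centre of its underside
Not all that is in view belongs to the job. Leave any pink or yellow look-alike of the reader alone.

How it is judged:
On the way, in this order (a step that is already met when the one before it is completed fails the run):
1. the plate lies flat under the bridge, home against the end stop (y of plate in the frame of reader between 0.004 and 0.014 m and x of plate in the frame of reader between -0.007 and 0.007 m and angle between the y axis of plate and the y axis of reader, either way round below 0.07 rad and angle between plate's own z axis and vertical below 0.05 rad and height (world z) of plate below 0.004 m), for 0.2 s.
2. the key is pressed down (at least 4.5 of its 6 mm) (value of joint key above 0.0045 m), for 0.04 s.
At the end, for the whole second after the job is handed in: the plate lies flat and still under the bridge, within 4 mm of the end stop, within 7 mm of the lane's centre line and within 0.07 rad of its direction; the key has been pressed after that and is up again (all of step 1 and value of joint key below 0.002 m and linear speed of plate below 0.01 m/s); the robot touches nothing.
It fails at once if the plate is lifted more than 10 mm off the bench (height (world z) of plate above 0.01 m).
It fails at once if the plate is tipped by more than 0.12 rad (angle between plate's own z axis and vertical above 0.12 rad).
It fails at once if the key is pressed while the plate is not home (value of joint key above 0.003 m and not (y of plate in the frame of reader between 0.004 and 0.014 m and x of plate in the frame of reader between -0.007 and 0.007 m and angle between the y axis of plate and the y axis of reader, either way round below 0.07 rad and angle between plate's own z axis and vertical below 0.05 rad and height (world z) of plate below 0.004 m)).
It fails at once if another thing on the bench is moved by more than 25 mm (distance of any of deepwell, tipbox, reagent, beaker, vial, bucket from where it was at the start of the episode above 0.025 m).
It also fails if it takes over 61 s, if anything falls off the work surface, if the arm or the gripper's body presses on something with over 40 N, if the wrist force passes 120 N, or if a joint passes its speed limit or range.

### The arm

A 6-joint arm with a two-finger parallel gripper is mounted at the origin on the work surface. World frame = base frame: x ahead of the robot, y to its left, z up, the work surface at z = 0. Lengths are in m, angles in rad, forces in N, time in s.
With the tool pointing down it reaches from about 0.225 to 0.875 m from the base axis. Payload 3.4 kg.
Tool frame: the origin (TCP) lies midway between the tips of the shut fingers; the grasp point (between the pads) lies 19 mm behind it (robot.tcp_to_grasp is the distance from the TCP to the grasp point, in m); z points along the fingers, y is the line along which they close (so a half turn about z gives the same grasp; the last joint's range is limited). The gripper opens to 85 mm and grips with 20 to 120 N. Pads are 22 mm wide; open, the fingers measure 114 mm over their backs; the gripper's body (76 mm by 85 mm) begins 54 mm behind the grasp point. The pads swing forward as they close: fully open they stand 13 mm farther back than shut.
Start: joints at [-1.386, 0.276, 1.505, -0, 1.361, -0.121], TCP at [0.173, -0.548, 0.231] pointing down, gripper open.
Joint ranges: [-2.89, 2.89], [-0.75, 2.08], [0.22, 2.7], [-1.18, 4.32], [0.11, 2.71], [-2.7, 2.7]. Speed limits (rad/s): [2.57, 2.57, 3.14, 3.14, 3.14, 3.14].

### API

Orientations are given as a rotation vector (axis times angle).
In Python, from bench import robot gives the robot as it stands.
- The arm moves only by the shell command python3 -m creep 'ROWS'. ROWS is JSON, a list of rows, each an object with "travel": the shift along the tool's x, y, z in cm, a list of three; "spin": the turn about the tool's z in rad; "jaw": the opening in per cent of the stroke, from 0 (shut) to 100 (fully open). In form: [{"travel": [tx, ty, tz], "spin": spin, "jaw": jaw}, ...]. A call has 1 to 10 rows; each row shifts and turns the commanded pose from where the row before left it, along the tool's axes as they then stand; what a row does not reach is not made up. A row lasts 1/12 s, in which the tool goes at most 41.7 mm and 7.16 degrees, less where a joint would pass 70% of its speed; a pose out of reach is approached as far as the arm can. A call with a gripper value outside its range is refused whole. The fingers move at their own pace and stop on an object; the grip force is fixed at half the most. Time passes only in rows, so rows that do not move let the fingers close. It gives the time, the measured TCP pose, the force, the opening and the grip force at its end, in the units of the state.
- robot.get_state(): the state, without advancing time (a new reading comes with each control period).
- robot.read_camera(name): name is "scene" or "top" or "wrist"; returns the picture (384x512x3 uint8, red, green, blue); there is no depth.
- robot.calibration(name): a dict with "fov_y" (degrees; the focal length in pixels is half the picture's height over the tangent of half this angle, whatever the lens; pixels are square), "cx", "cy" (the principal point, pixels), "xyz" and "orientation" of the camera in the world. Camera axes: x right, y down, z forward; pixel columns grow to the right and rows downward; lengths in m; the calibration is good to about 2 mm. A picture is of the moment at which its call begins: read the wrist's pose just before it. calibration takes no time and is no camera call; for the wrist camera it gives the pose at the moment of the call.
- robot.sign_off(): hands the job in; it is judged then, once.
The state is a dict: "t": time; "joint_pos": joint angles; "qd": joint speeds; "effort": joint torques, N m; "position": TCP position; "tool_rot": TCP orientation; "wrist_force": force on the tool from outside, world axes, zero at the start; "ft_torque": the same for the moment, N m; "finger_gap": finger opening in m; "gripper_force": force on a finger pad.
Only numpy, scipy, OpenCV 4.12 (cv2) and the standard library are available. Lean on these libraries where they do the work, as an engineer would, in place of code of your own. Each camera call takes 0.05 s, during which the arm holds its last target. There are 200 camera calls.

## Working session

There is one attempt and no reset: what is moved stays moved. The work goes in short steps, Python scripts to look and compute and a shell command to move; the robot and the scene stay as the last step left them, time stands still between calls to the robot, and variables do not carry over. Pictures are saved under pics/ and viewed, at most 13 in all, crops included, and the job is handed in when it is done.

```bash
mkdir -p pics; python3 - <<'E'
from bench import robot
import cv2,numpy as np
s=robot.get_state();print(s)
for n in("top","scene","wrist"):
    c=robot.calibration(n);print(n,c)
    im=robot.read_camera(n);cv2.imwrite(f"pics/{n}0.png",im[:,:,::-1])
E
```

```text
{'t': 0.0, 'joint_pos': array([-1.38598485e+00,  2.76599915e-01,  1.50616145e+00,  2.86710381e-05,
        1.36070420e+00, -1.20994578e-01]), 'qd': array([ 8.80690736e-04, -1.60003524e-05, -2.35642299e-04,  1.05752993e-04,
        1.19301424e-03, -1.09744386e-04]), 'effort': array([-3.16898866e-05, -4.16776872e+01, -2.45804805e+01, -1.02830209e-04,
        1.08914904e-02, -6.22698224e-06]), 'position': array([ 0.17301776, -0.5477826 ,  0.23042563]), 'tool_rot': array([-3.10309040e+00, -4.78194906e-01,  4.98131802e-05]), 'wrist_force': array([-0.05874801,  0.38303506,  0.32485654]), 'ft_torque': array([-0.00973522, -0.04134376, -0.00389078]), 'gripper_force': 0.0, 'finger_gap': 0.08567277573931541}
top {'fov_y': 42.3723106970056, 'cx': 258.17597152157464, 'cy': 192.19901867158313, 'xyz': array([ 0.18556638, -0.12021611,  1.69216856]), 'orientation': array([-2.21421231,  2.00413897, -0.20990568])}
scene {'fov_y': 54.06165882338458, 'cx': 254.11425717076563, 'cy': 195.79755592551243, 'xyz': array([ 1.63803206, -0.50579143,  0.97528645]), 'orientation': array([-1.88224323, -1.33221104,  0.66743112])}
wrist {'fov_y': 66.55243779820475, 'cx': 257.9021128965975, 'cy': 188.66636099195927, 'xyz': array([ 0.23612851, -0.52733771,  0.37382978]), 'orientation': array([ 2.35558558, -1.72719085, -0.23238838])}
```

View pics/top0.png

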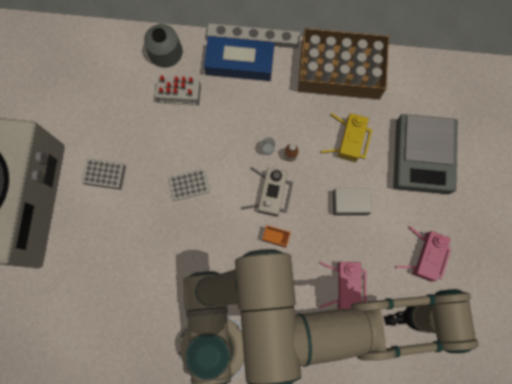

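View pics/scene0.png

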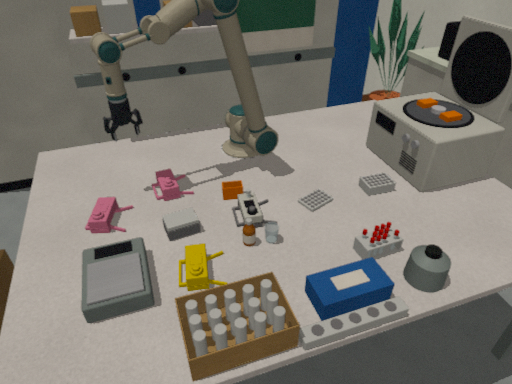

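The white reader is at top-view pixel (272,190), with its guides opening left (+y). The shallow plate is at (188,185), the deep plate at (104,174), and the bucket at (275,236). I'll zoom in and set up a ray helper.

```bash
cat > h.py <<'E'
from bench import robot
import cv2,numpy as np
from scipy.spatial.transform import Rotation as R
def ray(c,uv,z,H=384):
    """pixels -> world points on plane z"""
    uv=np.atleast_2d(np.asarray(uv,float));f=H/2/np.tan(np.radians(c["fov_y"])/2)
    d=np.c_[(uv[:,0]-c["cx"])/f,(uv[:,1]-c["cy"])/f,np.ones(len(uv))]
    d=R.from_rotvec(c["orientation"]).apply(d);o=c["xyz"]
    return o+d*((z-o[2])/d[:,2])[:,None]
def proj(c,P,H=384):
    f=H/2/np.tan(np.radians(c["fov_y"])/2)
    p=R.from_rotvec(c["orientation"]).inv().apply(np.atleast_2d(P)-c["xyz"])
    return p[:,:2]/p[:,2:]*f+[c["cx"],c["cy"]]
def shot(n,name):
    c=robot.calibration(n);im=robot.read_camera(n)[:,:,::-1].copy();cv2.imwrite(f"pics/{name}.png",im);return c,im
E
python3 - <<'E'
from h import *
c=robot.calibration("top")
for n,uv,z in(("plate",(188,185),.014),("reader",(272,190),.06),("deep",(104,174),.044),("bucket",(275,236),.06),("beaker",(266,146),.065),("bottle",(290,152),.11)):print(n,ray(c,uv,z)[0].round(3))
im=cv2.imread("pics/top0.png")[125:255,150:310];cv2.imwrite("pics/z.png",cv2.resize(im,None,fx=4.6,fy=4.6,interpolation=cv2.INTER_CUBIC))
E
```

```text
plate [0.532 0.151 0.014]
reader [ 0.534 -0.14   0.06 ]
deep [0.536 0.437 0.044]
bucket [ 0.38  -0.164  0.06 ]
beaker [ 0.684 -0.105  0.065]
bottle [ 0.657 -0.187  0.11 ]
```

View pics/z.png

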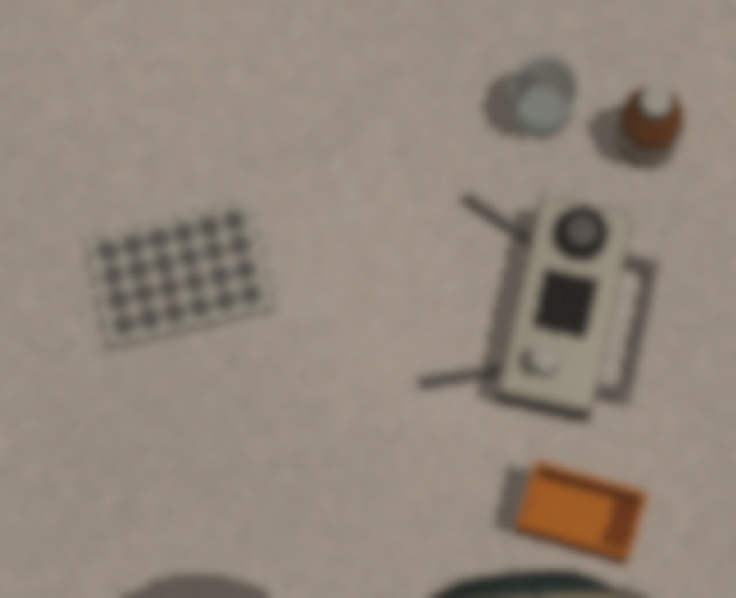

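Zoomed crop: the bridge corners are near (540,195), (632,212), (590,415) and (495,395). The key is at (582,232) and the vial at (540,360). Guide tips are at (465,198) and (420,383). The plate's well grid corners are (110,250), (235,218), (252,297) and (123,327).

```bash
python3 - <<'E'
from h import *
c=robot.calibration("top")
w=lambda L,z:ray(c,np.array(L)/4.6+[150,125],z)[:,:2]
ang=lambda v:np.arctan2(v[1],v[0])
W=w([(110,250),(235,218),(252,297),(123,327)],.014)
print("plate",W.mean(0).round(3),"yaw of y",ang((W[0]+W[3]-W[1]-W[2])).round(3), np.linalg.norm(W[0]-W[1]),np.linalg.norm(W[1]-W[2]))
B=w([(540,195),(632,212),(590,415),(495,395)],.06)
print("reader",B.mean(0).round(3),"yaw of y",ang(B[0]+B[3]-B[1]-B[2]).round(3),"from x",(ang(B[0]+B[1]-B[2]-B[3])+np.pi/2).round(3))
G=w([(465,198),(420,383)],.012);print("guides",G.round(3),G.mean(0).round(3))
S=w([(655,260),(628,398)],.012);print("stop",S.round(3), "key",w((582,232),.07).round(3),"vial",w((540,360),.092).round(3))
E
```

```text
plate [0.535 0.147] yaw of y 1.918 0.09707488356187675 0.06281520998042275
reader [ 0.531 -0.143] yaw of y 1.471 from x 1.456
guides [[ 0.615 -0.06 ]
 [ 0.47  -0.041]] [ 0.542 -0.051]
stop [[ 0.581 -0.208]
 [ 0.474 -0.197]] key [[ 0.583 -0.15 ]] vial [[ 0.481 -0.129]]
```

```bash
cat >> h.py <<'E'
def go(p,yaw=None):
    """travel (cm, tool axes) to world point p, and spin to tool-x yaw"""
    s=robot.get_state();r=R.from_rotvec(s["tool_rot"]);x=r.as_matrix()[:,0];y=np.arctan2(x[1],x[0])
    print("t",round(s["t"],2),"at",s["position"].round(4),"yaw",y.round(4),"gap",round(s["finger_gap"],4),"F",s["wrist_force"].round(1),
     "travel",(r.inv().apply(np.array(p)-s["position"])*100).round(2),"spin",None if yaw is None else round(y-yaw,4))
E
python3 -m creep '[{"travel":[0,0,0],"spin":-0.1165,"jaw":100},{"travel":[0,0,0],"spin":-0.1165,"jaw":100},{"travel":[0,0,0],"spin":-0.1165,"jaw":100},{"travel":[0,0,-1],"spin":-0.1165,"jaw":100},{"travel":[0,0,-1],"spin":-0.1165,"jaw":100},{"travel":[0,0,-1],"spin":-0.1165,"jaw":100},{"travel":[0,0,-1],"spin":-0.1165,"jaw":100},{"travel":[0,0,-1],"spin":-0.1165,"jaw":100},{"travel":[0,0,-1],"spin":-0.1165,"jaw":100},{"travel":[0,0,-1],"spin":-0.1165,"jaw":100}]'
python3 - <<'E'
from h import *
go([.53,.14,.30],1.47)
c=robot.calibration("wrist");s=robot.get_state();r=R.from_rotvec(s["tool_rot"]).inv()
print(r.apply(c["xyz"]-s["position"]),r.apply(R.from_rotvec(c["orientation"]).as_matrix().T))
E
```

```text
t: 0.98
position: [0.1731, -0.5481, 0.3014]
tool_rot: [-2.323, -2.114, -0.001]
wrist_force: [-0.2, -0.2, 0.2]
finger_gap: 0.0854
gripper_force: 0.0
t 0.98 at [ 0.1731 -0.5481  0.3014] yaw 1.4766 gap 0.0854 F [-0.2 -0.2  0.2] travel [71.86 29.06  0.19] spin 0.0066
[ 6.68751658e-02  7.53378999e-05 -1.43301219e-01] [[-6.85907297e-04  9.99999619e-01  5.39703400e-04]
 [-9.65461915e-01 -5.21601252e-04 -2.60543698e-01]
 [-2.60543318e-01 -6.99771902e-04  9.65461905e-01]]
```

```bash
python3 -m creep '[{"travel":[2.4,2.9,0],"spin":0,"jaw":100},{"travel":[2.4,2.9,0],"spin":0,"jaw":100},{"travel":[2.4,2.9,0],"spin":0,"jaw":100},{"travel":[2.4,2.9,0],"spin":0,"jaw":100},{"travel":[2.4,2.9,0],"spin":0,"jaw":100},{"travel":[2.4,2.9,0],"spin":0,"jaw":100},{"travel":[2.4,2.9,0],"spin":0,"jaw":100},{"travel":[2.4,2.9,0],"spin":0,"jaw":100},{"travel":[2.4,2.9,0],"spin":0,"jaw":100},{"travel":[2.4,2.9,0],"spin":0,"jaw":100}]'
python3 -m creep '[{"travel":[4,0,0],"spin":0,"jaw":100},{"travel":[4,0,0],"spin":0,"jaw":100},{"travel":[0,0,0],"spin":0,"jaw":100},{"travel":[0,0,0],"spin":0,"jaw":100}]'
python3 - <<'E'
from h import *
c,im=shot("wrist","w1");go([.53,.03,.30],1.47)
cv2.imwrite("pics/w1z.png",cv2.resize(im,None,fx=1.5,fy=1.5))
E
```

```text
t: 1.82
position: [0.4869, -0.3371, 0.3011]
tool_rot: [-2.329, -2.108, 0.0]
wrist_force: [0.3, -1.9, -0.3]
finger_gap: 0.0853
gripper_force: 0.0
t: 2.15
position: [0.4938, -0.2568, 0.3013]
tool_rot: [-2.326, -2.112, 0.0]
wrist_force: [0.3, -0.6, 0.6]
finger_gap: 0.0857
gripper_force: 0.0
t 2.2 at [ 0.4937 -0.2584  0.3013] yaw 1.4726 gap 0.0854 F [0.  0.4 0.8] travel [29.05  0.79  0.11] spin 0.0026
```

View pics/w1z.png

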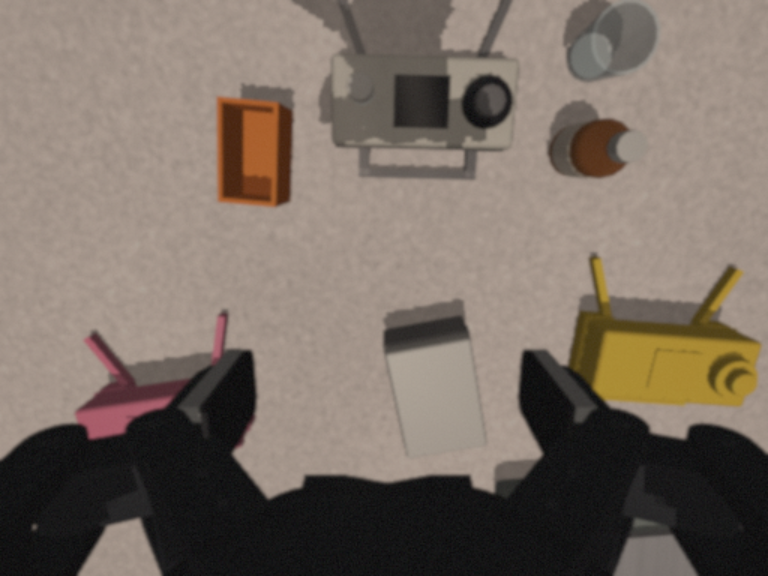

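The view shows the bridge top with corners (332,57), (518,60), (513,150) and (333,147), all in 1.5x pixels. The key is at (490,101), the stop bar at row ~165 (x 360–475), and the vial at (360,88). I'll move on to see the plate and the reader together.

```bash
python3 -m creep '[{"travel":[4.1,0.4,0],"spin":0,"jaw":100},{"travel":[4.1,0.4,0],"spin":0,"jaw":100},{"travel":[4.1,0.4,0],"spin":0,"jaw":100},{"travel":[4.1,0.4,0],"spin":0,"jaw":100},{"travel":[4.1,0.4,0],"spin":0,"jaw":100},{"travel":[4.1,0.4,0],"spin":0,"jaw":100},{"travel":[4.1,0.4,0],"spin":0,"jaw":100},{"travel":[0,0,0],"spin":0,"jaw":100},{"travel":[0,0,0],"spin":0,"jaw":100},{"travel":[0,0,0],"spin":0,"jaw":100}]'
python3 - <<'E'
from h import *
c,im=shot("wrist","w2");go([.53,.03,.30],1.47)
cv2.imwrite("pics/w2z.png",cv2.resize(im,None,fx=1.5,fy=1.5))
np.save("c2.npy",c,allow_pickle=True)
E
```

```text
t: 3.03
position: [0.5504, 0.0225, 0.301]
tool_rot: [2.33, 2.106, -0.002]
wrist_force: [-0.1, -0.6, -0.8]
finger_gap: 0.0853
gripper_force: 0.0
t 3.08 at [0.5503 0.0221 0.3011] yaw 1.469 gap 0.0859 F [ 0.6  0.4 -0.3] travel [ 0.58 -2.1   0.11] spin -0.001
```

View pics/w2z.png

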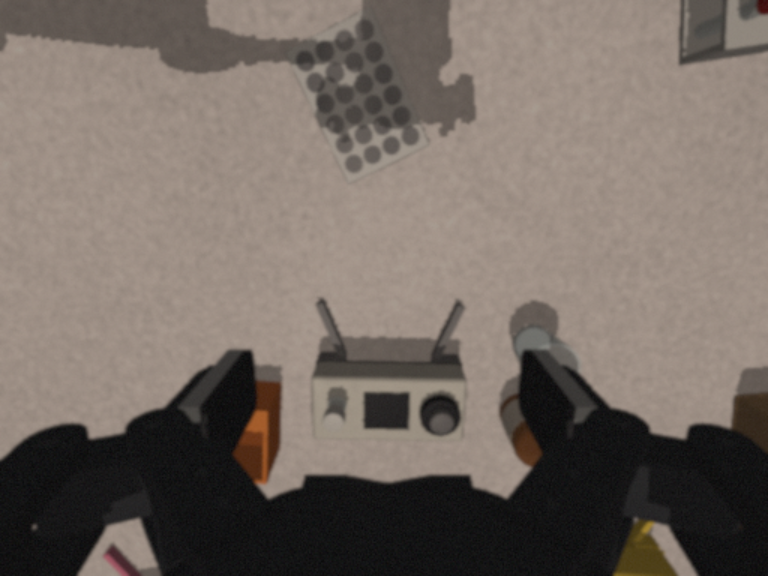

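The plate's corner wells are at 1.5x pixels (365,29), (305,60), (354,164) and (410,136). The guide tips are at (321,301) and (461,303), and the bridge corners at (313,378), (466,376), (463,440) and (314,437).

```bash
python3 - <<'E'
from h import *
c2=np.load("c2.npy",allow_pickle=True).item()
d=R.from_rotvec([0,0,1.4726-1.469]);c1=dict(c2)
c1["xyz"]=np.array([.4937,-.2584,.3013])+d.apply(c2["xyz"]-[.5503,.0221,.3011]);c1["orientation"]=(d*R.from_rotvec(c2["orientation"])).as_rotvec()
w=lambda c,L,z:ray(c,np.array(L)/1.5,z)[:,:2]
ang=lambda v:np.arctan2(v[1],v[0]).round(4)
W=w(c2,[(365,29),(305,60),(354,164),(410,136)],.013)
print("plate",W.mean(0).round(4),"yaw",ang(W[0]+W[1]-W[2]-W[3]),ang(W[0]+W[3]-W[1]-W[2])+np.pi/2,np.linalg.norm(W[1]-W[2]))
for c,B in((c1,[(332,57),(518,60),(513,150),(333,147)]),(c2,[(313,378),(466,376),(463,440),(314,437)])):
    B=w(c,B,.06);print("reader",B.mean(0).round(4),"yaw from x",ang(B[1]+B[2]-B[0]-B[3])+np.pi/2,"y",ang(B[0]+B[1]-B[2]-B[3]),np.linalg.norm(B[1]-B[0]),np.linalg.norm(B[1]-B[2]))
G=w(c2,[(321,301),(461,303)],.012);print("guide tips",G.round(4),G.mean(0).round(4),np.linalg.norm(G[0]-G[1]),ang(G[1]-G[0])+np.pi/2)
S=w(c1,[(360,178),(475,178)],.012);print("stop far edge",S.mean(0).round(4),ang(S[1]-S[0])+np.pi/2)
print("key",w(c1,(490,101),.068).round(4),w(c2,(440,414),.068).round(4),"vial",w(c1,(360,88),.092).round(3),w(c2,(334,412),.092))
E
```

```text
plate [0.5373 0.1489] yaw 1.9026 1.9076963267948965 0.0991933639653278
reader [ 0.5349 -0.1476] yaw from x 1.4575963267948966 y 1.4714 0.14828260337608318 0.0687241178861558
reader [ 0.5355 -0.1417] yaw from x 1.4653963267948966 y 1.458 0.1473634046555753 0.07067424350233406
guide tips [[ 0.4755 -0.0396]
 [ 0.6191 -0.0564]] [ 0.5473 -0.048 ] 0.14457975974758006 1.4546963267948965
stop far edge [ 0.528 -0.207] 1.4729963267948967
key [[ 0.5868 -0.151 ]] [[ 0.5844 -0.1479]] vial [[ 0.486 -0.135]] [[ 0.48754436 -0.12112132]]
```

```bash
python3 -m creep '[{"travel":[3.6,-1.1,3],"spin":-0.1,"jaw":58},{"travel":[3.6,-1.1,3],"spin":-0.1,"jaw":58},{"travel":[3.6,-1.1,3],"spin":-0.1,"jaw":58},{"travel":[3,0,3],"spin":-0.1,"jaw":58},{"travel":[3,0,3],"spin":-0.036,"jaw":58},{"travel":[2,0,3],"spin":0,"jaw":58},{"travel":[0,0,0],"spin":0,"jaw":58},{"travel":[0,0,0],"spin":0,"jaw":58},{"travel":[0,0,0],"spin":0,"jaw":58}]'
python3 - <<'E'
from h import *
go([.506,.239,.02],1.905)
E
```

```text
t: 3.83
position: [0.5023, 0.1913, 0.1355]
tool_rot: [1.82, 2.558, 0.001]
wrist_force: [0.2, 0.3, 0.5]
finger_gap: 0.0494
gripper_force: 0.0
t 3.83 at [0.5023 0.1913 0.1355] yaw 1.905 gap 0.0494 F [0.2 0.3 0.5] travel [ 4.4   1.89 11.55] spin 0.0
```

```bash
python3 -m creep '[{"travel":[2.2,0.95,0],"spin":0,"jaw":58},{"travel":[2.2,0.95,0],"spin":0,"jaw":58},{"travel":[0,0,3],"spin":0,"jaw":58},{"travel":[0,0,3],"spin":0,"jaw":58},{"travel":[0,0,3],"spin":0,"jaw":58},{"travel":[0,0,2.5],"spin":0,"jaw":58},{"travel":[0,0,0.5],"spin":0,"jaw":58},{"travel":[0,0,0.5],"spin":0,"jaw":58},{"travel":[0,0,0],"spin":0,"jaw":58},{"travel":[0,0,0],"spin":0,"jaw":58}]'
python3 -m creep '[{"travel":[0,0,0.4],"spin":0,"jaw":58},{"travel":[0,0,0],"spin":0,"jaw":58}]'
python3 -m creep '[{"travel":[0,0,0.2],"spin":0,"jaw":58},{"travel":[0,0,0],"spin":0,"jaw":58}]'
python3 - <<'E'
from h import *
c,im=shot("wrist","w3");go([.506,.239,.0],1.905)
np.save("c3.npy",c,allow_pickle=True)
cv2.imwrite("pics/w3z.png",cv2.resize(im,None,fx=1.5,fy=1.5))
E
```

```text
t: 4.67
position: [0.506, 0.2406, 0.0113]
tool_rot: [1.819, 2.559, 0.005]
wrist_force: [0.4, 0.4, -0.4]
finger_gap: 0.0494
gripper_force: 0.0
t: 4.83
position: [0.5048, 0.2408, 0.0064]
tool_rot: [1.818, 2.56, 0.003]
wrist_force: [-0.2, -0.8, -0.4]
finger_gap: 0.05
gripper_force: 0.0
t: 5.0
position: [0.504, 0.2408, 0.0037]
tool_rot: [1.818, 2.562, 0.0]
wrist_force: [-0.1, -0.9, -0.8]
finger_gap: 0.0496
gripper_force: 0.0
t 5.05 at [0.5039 0.2408 0.0036] yaw 1.907 gap 0.0493 F [ 0.1 -0.1  0.6] travel [-0.24  0.14  0.36] spin 0.002
```

View pics/w3z.png

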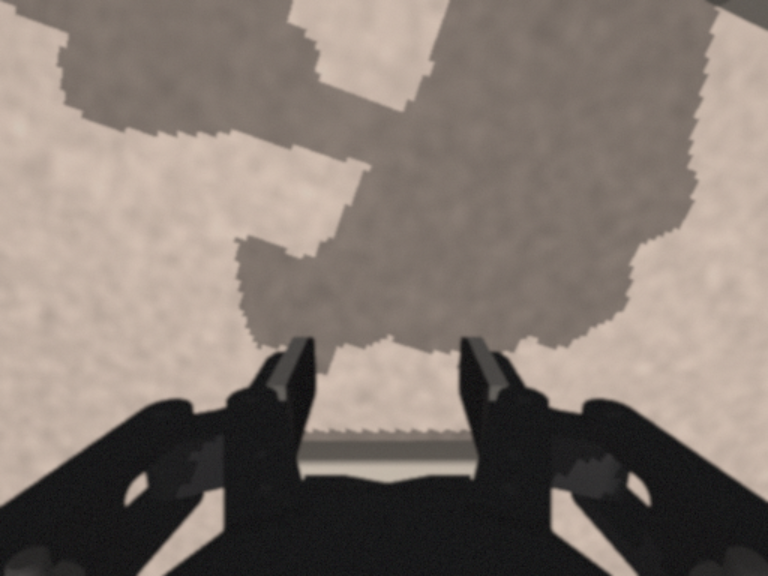

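The plate's near end is parallel to the fingers, with its foot at 1.5x row ~442. I'll lower a bit more and compute the gap.

```bash
python3 -m creep '[{"travel":[0,0,0.2],"spin":0,"jaw":58},{"travel":[0,0,0.2],"spin":0,"jaw":58},{"travel":[0,0,0],"spin":0,"jaw":58}]'
python3 - <<'E'
from h import *
c=np.load("c3.npy",allow_pickle=True).item()
E=ray(c,np.array([(300,443),(388,443),(475,443)])/1.5,0)[:,:2];T=ray(c,np.array([(388,461)])/1.5,.014)[:,:2]
x=np.array([np.cos(1.907),np.sin(1.907)]);print(E,T,(E-[.5039,.2408])@x,(T-[.5039,.2408])@x)
C=np.array([.5373,.1489]);go([.504,.241,0],1.905)
s=robot.get_state()["position"][:2]; print("plate centre in tool x,y",(C-s)@x,(C-s)@[x[1],-x[0]])
E
```

```text
t: 5.3
position: [0.5036, 0.2407, -0.001]
tool_rot: [-1.818, -2.561, 0.001]
wrist_force: [-0.3, 0.5, 0.6]
finger_gap: 0.0497
gripper_force: 0.0
[[0.48483859 0.19536077]
 [0.51680778 0.20650135]
 [0.54841758 0.21751668]] [[0.51592519 0.20890852]] [-0.0366068  -0.03663676 -0.03666638] [-0.03407318]
t 5.3 at [ 0.5036  0.2407 -0.001 ] yaw 1.9069 gap 0.0497 F [-0.3  0.5  0.6] travel [ 0.02  0.05 -0.1 ] spin 0.0019
plate centre in tool x,y -0.0977564174047283 0.0015529827650814219
```

```bash
python3 -m creep '[{"travel":[-0.8,0.1,0],"spin":0,"jaw":58},{"travel":[-0.8,0.05,0],"spin":0,"jaw":58},{"travel":[-0.5,0,0],"spin":0,"jaw":58},{"travel":[-0.4,0,0],"spin":0,"jaw":58},{"travel":[-0.4,0.06,0],"spin":0.008,"jaw":58},{"travel":[-0.5,0.12,0],"spin":0.0164,"jaw":58},{"travel":[-0.5,0.12,0],"spin":0.0164,"jaw":58},{"travel":[-0.5,0.12,0],"spin":0.0164,"jaw":58},{"travel":[-0.5,0.12,0],"spin":0.0164,"jaw":58},{"travel":[-0.5,0.12,0],"spin":0.0164,"jaw":58}]'
python3 -m creep '[{"travel":[-0.5,0.12,0],"spin":0.0164,"jaw":58},{"travel":[-0.5,0.12,0],"spin":0.0164,"jaw":58},{"travel":[-0.5,0.12,0],"spin":0.0164,"jaw":58},{"travel":[-0.5,0.12,0],"spin":0.0164,"jaw":58},{"travel":[-0.5,0.12,0],"spin":0.0164,"jaw":58},{"travel":[-0.5,0.12,0],"spin":0.0164,"jaw":58},{"travel":[-0.5,0.12,0],"spin":0.0164,"jaw":58},{"travel":[-0.5,0.12,0],"spin":0.0164,"jaw":58},{"travel":[-0.5,0.12,0],"spin":0.0164,"jaw":58}]'
python3 - <<'E'
from h import *
c,im=shot("top","t2")
z=cv2.resize(im[125:255,150:310],None,fx=4.6,fy=4.6,interpolation=cv2.INTER_CUBIC);cv2.imwrite("pics/t2z.png",z)
go([.535,-.144,0],1.462)
s=robot.get_state()["position"][:2];d=s-[.535,-.144];u=np.array([np.cos(1.462),np.sin(1.462)]);print("tcp in reader y,x",d@u,d@[u[1],-u[0]])
E
```

```text
t: 6.13
position: [0.5288, 0.1915, -0.0005]
tool_rot: [1.934, 2.475, 0.0]
wrist_force: [0.2, 2.1, 0.1]
finger_gap: 0.0498
gripper_force: 0.3
t: 6.88
position: [0.5474, 0.1491, -0.0005]
tool_rot: [2.111, 2.326, 0.0]
wrist_force: [0.5, 0.7, 0.8]
finger_gap: 0.0498
gripper_force: 0.3
t 6.93 at [ 5.478e-01  1.483e-01 -5.000e-04] yaw 1.6669 gap 0.0493 F [ 0.1 -0.7  0.3] travel [-28.97  -4.07  -0.03] spin 0.2049
tcp in reader y,x 0.2919373048108943 -0.019061609397844466
```

View pics/t2z.png

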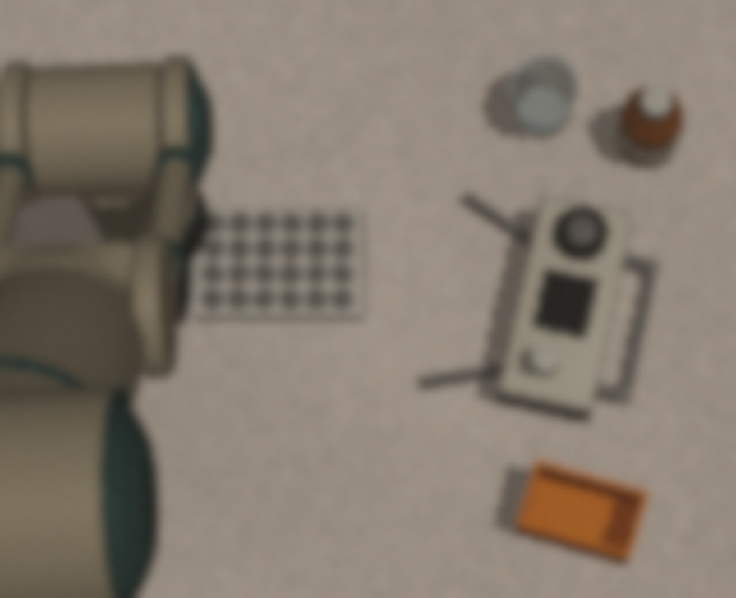

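The plate is following the fingers. Its corner wells in the crop are (215,222), (345,222), (345,300) and (212,300).

```bash
python3 - <<'E'
from h import *
c=robot.calibration("top");u=np.array([np.cos(1.462),np.sin(1.462)]);v=np.array([u[1],-u[0]])
W=ray(c,np.array([(215,222),(345,222),(345,300),(212,300)])/4.6+[150,125],.014)[:,:2]
a=W[0]+W[3]-W[1]-W[2];b=W[0]+W[1]-W[2]-W[3];d=W.mean(0)-[.535,-.144]
print("plate reader x,y",d@v,d@u,"rel yaw",np.arctan2(a[1],a[0])-1.462,np.arctan2(b[1],b[0])+np.pi/2-1.462)
g=robot.calibration("top");K=ray(g,np.array([(465,198),(420,383)])/4.6+[150,125],.012)[:,:2].mean(0)-[.535,-.144];print("guide mid in reader",K@v,K@u)
E
```

```text
plate reader x,y -0.0070920087483009354 0.21854612190291525 rel yaw 0.2088982631098506 0.20846951340617403
guide mid in reader -0.002884479458852899 0.09327876726996208
```

```bash
python3 -m creep '[{"travel":[-0.4,0.155,0],"spin":0.0206,"jaw":58},{"travel":[-0.4,0.155,0],"spin":0.0206,"jaw":58},{"travel":[-0.4,0.155,0],"spin":0.0206,"jaw":58},{"travel":[-0.4,0.155,0],"spin":0.0206,"jaw":58},{"travel":[-0.4,0.155,0],"spin":0.0206,"jaw":58},{"travel":[-0.4,0.155,0],"spin":0.0206,"jaw":58},{"travel":[-0.4,0.155,0],"spin":0.0206,"jaw":58},{"travel":[-0.4,0.155,0],"spin":0.0206,"jaw":58},{"travel":[-0.4,0.155,0],"spin":0.0206,"jaw":58},{"travel":[-0.4,0.155,0],"spin":0.0206,"jaw":58}]'
python3 -m creep '[{"travel":[-0.3,0,0],"spin":0,"jaw":58},{"travel":[-0.3,0,0],"spin":0,"jaw":58},{"travel":[-0.3,0,0],"spin":0,"jaw":58}]'
python3 - <<'E'
from h import *
c,im=shot("top","t3")
z=cv2.resize(im[150:225,180:310],None,fx=6,fy=6,interpolation=cv2.INTER_CUBIC);cv2.imwrite("pics/t3z.png",z)
go([.535,-.144,0],1.462)
s=robot.get_state()["position"][:2];d=s-[.535,-.144];u=np.array([np.cos(1.462),np.sin(1.462)]);print("tcp in reader y,x",d@u,d@[u[1],-u[0]])
E
```

```text
t: 7.77
position: [0.563, 0.1093, -0.0006]
tool_rot: [2.34, 2.096, -0.0]
wrist_force: [0.1, 0.4, 0.2]
finger_gap: 0.0494
gripper_force: 0.1
t: 8.02
position: [0.5618, 0.1005, -0.0005]
tool_rot: [2.338, 2.099, -0.0]
wrist_force: [0.4, 0.5, -0.2]
finger_gap: 0.0496
gripper_force: 0.2
t 8.07 at [ 5.617e-01  1.000e-01 -5.000e-04] yaw 1.4632 gap 0.0498 F [ 0.2 -0.6  0.7] travel [-24.55  -0.03  -0.04] spin 0.0012
tcp in reader y,x 0.245500244933701 1.53493977908383e-05
```

View pics/t3z.png

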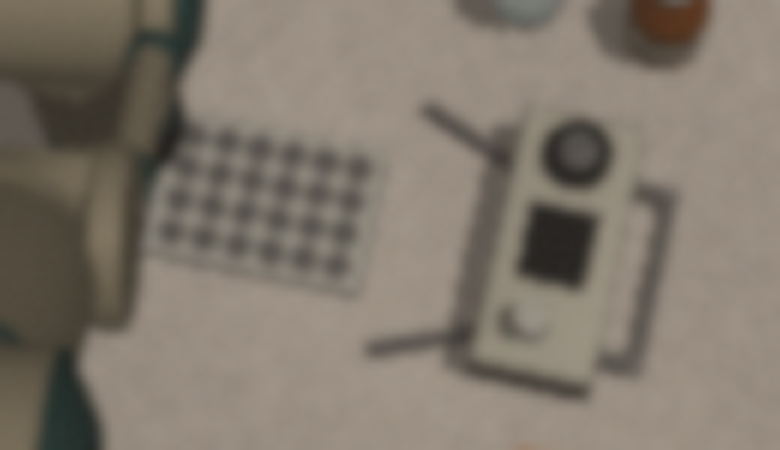

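The plate's corner wells in the 6x crop are (195,135), (361,167), (338,268) and (171,233). That puts its centre within ~1 mm of the line from the guide middle to the stop middle, and parallel to it. I'll push straight.

```bash
python3 -m creep '[{"travel":[-0.5,0,0],"spin":0,"jaw":58},{"travel":[-0.5,0,0],"spin":0,"jaw":58},{"travel":[-0.5,0,0],"spin":0,"jaw":58},{"travel":[-0.5,0,0],"spin":0,"jaw":58},{"travel":[-0.5,0,0],"spin":0,"jaw":58},{"travel":[-0.5,0,0],"spin":0,"jaw":58},{"travel":[-0.5,0,0],"spin":0,"jaw":58},{"travel":[-0.5,0,0],"spin":0,"jaw":58},{"travel":[-0.5,0,0],"spin":0,"jaw":58},{"travel":[-0.5,0,0],"spin":0,"jaw":58}]'
python3 -m creep '[{"travel":[-0.5,0,0],"spin":0,"jaw":58},{"travel":[-0.5,0,0],"spin":0,"jaw":58},{"travel":[-0.5,0,0],"spin":0,"jaw":58},{"travel":[-0.5,0,0],"spin":0,"jaw":58},{"travel":[-0.5,0,0],"spin":0,"jaw":58},{"travel":[-0.5,0,0],"spin":0,"jaw":58},{"travel":[-0.5,0,0],"spin":0,"jaw":58},{"travel":[-0.5,0,0],"spin":0,"jaw":58}]'
python3 - <<'E'
from h import *
c,im=shot("top","t4")
z=cv2.resize(im[150:225,180:310],None,fx=6,fy=6,interpolation=cv2.INTER_CUBIC);cv2.imwrite("pics/t4z.png",z)
go([.535,-.144,0],1.462)
s=robot.get_state()["position"][:2];d=s-[.535,-.144];u=np.array([np.cos(1.462),np.sin(1.462)]);print("tcp in reader y,x",d@u,d@[u[1],-u[0]])
E
```

```text
t: 8.9
position: [0.5565, 0.0506, -0.0005]
tool_rot: [2.338, 2.099, 0.0]
wrist_force: [0.4, 1.3, 0.6]
finger_gap: 0.0495
gripper_force: 0.3
t: 9.57
position: [0.5522, 0.0108, -0.0005]
tool_rot: [2.338, 2.099, -0.0]
wrist_force: [-1.1, 1.4, 0.8]
finger_gap: 0.0495
gripper_force: 0.3
t 9.62 at [ 0.5521  0.01   -0.0006] yaw 1.463 gap 0.0498 F [-0.1  0.2  0.4] travel [-15.49  -0.04  -0.04] spin 0.001
tcp in reader y,x 0.15493163088722134 0.00027255607301719003
```

View pics/t4z.png

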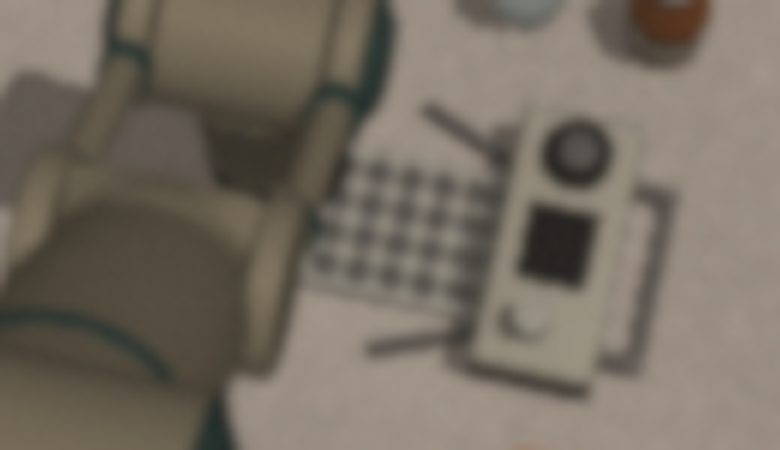

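The plate is entering the throat at about (485,240), centred between the guides, and the forces are small. I'll continue.

```bash
python3 -m creep '[{"travel":[-0.5,0,0],"spin":0,"jaw":58},{"travel":[-0.5,0,0],"spin":0,"jaw":58},{"travel":[-0.5,0,0],"spin":0,"jaw":58},{"travel":[-0.5,0,0],"spin":0,"jaw":58},{"travel":[-0.5,0,0],"spin":0,"jaw":58},{"travel":[-0.5,0,0],"spin":0,"jaw":58},{"travel":[-0.5,0,0],"spin":0,"jaw":58},{"travel":[-0.5,0,0],"spin":0,"jaw":58},{"travel":[-0.5,0,0],"spin":0,"jaw":58},{"travel":[-0.5,0,0],"spin":0,"jaw":58}]'
python3 -m creep '[{"travel":[-0.3,0,0],"spin":0,"jaw":58},{"travel":[-0.3,0,0],"spin":0,"jaw":58},{"travel":[-0.2,0,0],"spin":0,"jaw":58},{"travel":[-0.2,0,0],"spin":0,"jaw":58},{"travel":[-0.2,0,0],"spin":0,"jaw":58},{"travel":[-0.1,0,0],"spin":0,"jaw":58},{"travel":[0,0,0],"spin":0,"jaw":58}]'
python3 - <<'E'
from h import *
go([.5442,-.0595,0],1.462)
E
```

```text
t: 10.45
position: [0.5468, -0.0389, -0.0006]
tool_rot: [2.338, 2.099, -0.0]
wrist_force: [0.8, 0.5, -0.1]
finger_gap: 0.0495
gripper_force: 0.2
t: 11.03
position: [0.5455, -0.0515, -0.0005]
tool_rot: [2.338, 2.099, -0.0]
wrist_force: [0.0, -1.1, 0.6]
finger_gap: 0.0497
gripper_force: 0.0
t 11.03 at [ 5.455e-01 -5.150e-02 -5.000e-04] yaw 1.4632 gap 0.0497 F [ 0.  -1.1  0.6] travel [-0.81 -0.04 -0.05] spin 0.0012
```

Now I'll inch in slowly until the stop pushes back.

```bash
for i in 1; do python3 -m creep '[{"travel":[-0.1,0,0],"spin":0,"jaw":58},{"travel":[-0.1,0,0],"spin":0,"jaw":58},{"travel":[-0.1,0,0],"spin":0,"jaw":58},{"travel":[-0.1,0,0],"spin":0,"jaw":58}]'; done
python3 -m creep '[{"travel":[-0.1,0,0],"spin":0,"jaw":58},{"travel":[-0.1,0,0],"spin":0,"jaw":58}]'
python3 -m creep '[{"travel":[-0.1,0,0],"spin":0,"jaw":58},{"travel":[-0.1,0,0],"spin":0,"jaw":58}]'
```

```text
t: 11.37
position: [0.5451, -0.0553, -0.0005]
tool_rot: [2.338, 2.099, 0.0]
wrist_force: [0.3, 0.2, 0.6]
finger_gap: 0.0497
gripper_force: 0.2
t: 11.53
position: [0.5448, -0.0573, -0.0005]
tool_rot: [2.338, 2.099, 0.0]
wrist_force: [0.3, -0.1, 0.4]
finger_gap: 0.0494
gripper_force: 0.3
t: 11.7
position: [0.5446, -0.0594, -0.0005]
tool_rot: [2.338, 2.099, -0.0]
wrist_force: [0.7, 0.4, 0.0]
finger_gap: 0.0495
gripper_force: 0.3
```

```bash
python3 -m creep '[{"travel":[-0.1,0,0],"spin":0,"jaw":58},{"travel":[-0.1,0,0],"spin":0,"jaw":58}]'
python3 -m creep '[{"travel":[-0.1,0,0],"spin":0,"jaw":58},{"travel":[-0.05,0,0],"spin":0,"jaw":58}]'
python3 -m creep '[{"travel":[-0.1,0,0],"spin":0,"jaw":58},{"travel":[-0.05,0,0],"spin":0,"jaw":58}]'
```

```text
t: 11.87
position: [0.545, -0.0599, -0.0005]
tool_rot: [-2.339, -2.095, -0.005]
wrist_force: [3.0, 8.4, -0.5]
finger_gap: 0.0496
gripper_force: 4.6
t: 12.03
position: [0.5453, -0.06, -0.0004]
tool_rot: [-2.34, -2.093, -0.008]
wrist_force: [4.6, 12.4, 0.1]
finger_gap: 0.0492
gripper_force: 6.2
t: 12.2
position: [0.5455, -0.0602, -0.0004]
tool_rot: [-2.341, -2.09, -0.011]
wrist_force: [5.3, 16.6, 0.7]
finger_gap: 0.0493
gripper_force: 8.5
```

There is firm contact with the end stop (16 N, TCP at reader y ≈ 0.0845, expected 0.085). I'll back off and check.

```bash
python3 -m creep '[{"travel":[0.2,0,0],"spin":0,"jaw":58},{"travel":[0.2,0,0],"spin":0,"jaw":58},{"travel":[0.4,0,0],"spin":0,"jaw":58},{"travel":[0.8,0,0],"spin":0,"jaw":58},{"travel":[1,0,0],"spin":0,"jaw":58},{"travel":[1,0,-1],"spin":0,"jaw":58},{"travel":[1,0,-3],"spin":0,"jaw":58},{"travel":[1,0,-3],"spin":0,"jaw":58},{"travel":[0,0,-3],"spin":0,"jaw":0},{"travel":[0,0,-3],"spin":0,"jaw":0}]'
python3 -m creep '[{"travel":[-1,0,-2.5],"spin":0,"jaw":0},{"travel":[-1,0,-2.5],"spin":0,"jaw":0},{"travel":[-1,0,-2],"spin":0,"jaw":0},{"travel":[0,0,0],"spin":0,"jaw":0},{"travel":[0,0,0],"spin":0,"jaw":0},{"travel":[0,0,0],"spin":0,"jaw":0}]'
python3 - <<'E'
from h import *
c,im=shot("wrist","w5");np.save("c5.npy",c,allow_pickle=True);go([.5847,-.1494,.1],1.462)
cv2.imwrite("pics/w5z.png",cv2.resize(im,None,fx=1.5,fy=1.5))
E
```

```text
t: 13.03
position: [0.5498, -0.0071, 0.1315]
tool_rot: [2.336, 2.101, -0.0]
wrist_force: [0.8, -0.9, -0.3]
finger_gap: 0.0261
gripper_force: 0.0
t: 13.53
position: [0.5461, -0.0376, 0.1991]
tool_rot: [-2.337, -2.098, 0.001]
wrist_force: [0.2, 0.8, -0.0]
finger_gap: 0.0001
gripper_force: 0.0
t 13.58 at [ 0.5458 -0.0375  0.1985] yaw 1.4637 gap 0.0003 F [-0.  -0.7 -0.2] travel [-10.72   5.08   9.83] spin 0.0017
```

View pics/w5z.png

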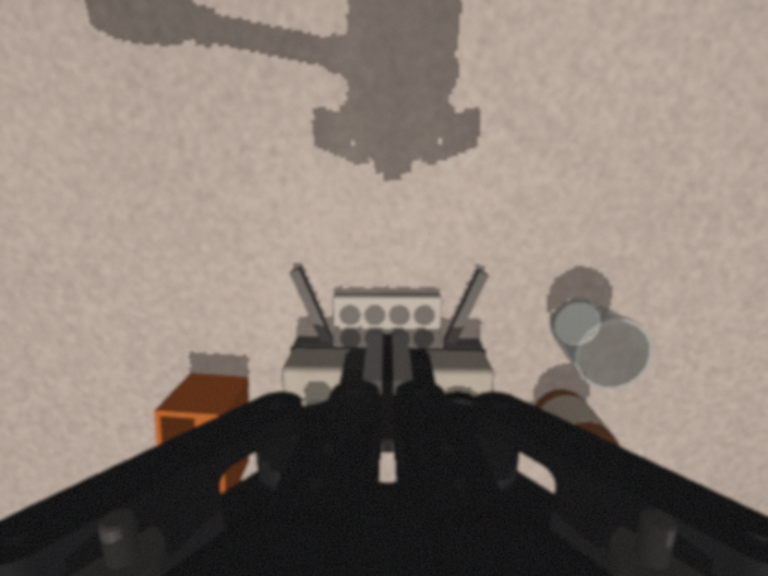

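The plate sits straight in the lane, its near-end top edge running from (334,295) to (440,295). The guide tips are at (298,266) and (481,268).

```bash
python3 - <<'E'
from h import *
c=np.load("c5.npy",allow_pickle=True).item();u=np.array([np.cos(1.462),np.sin(1.462)]);v=np.array([u[1],-u[0]])
for n,L,z in(("edge top",[(334,295),(440,295)],.014),("edge foot",[(334,290),(440,290)],0),("tips",[(298,266),(481,268)],.012),("bridge",[(285,369),(491,369)],.06)):
    P=ray(c,np.array(L)/1.5,z)[:,:2]-[.535,-.144];print(n,(P@v).round(4),(P@u).round(4))
E
```

```text
edge top [-0.0421  0.0407] [0.0756 0.0757]
edge foot [-0.0438  0.0423] [0.0756 0.0757]
tips [-0.0694  0.0719] [0.0983 0.0969]
bridge [-0.0724  0.0725] [0.0349 0.0352]
```

The plate is home: the near end is at y ≈ 0.074–0.076 and x is within 1 mm. Next I'll go over the key with the fingers shut.

```bash
python3 -m creep '[{"travel":[-2.7,1.27,0],"spin":0,"jaw":0},{"travel":[-2.7,1.27,0],"spin":0,"jaw":0},{"travel":[-2.7,1.27,0],"spin":0,"jaw":0},{"travel":[-2.62,1.27,0],"spin":0,"jaw":0},{"travel":[0,0,3],"spin":0,"jaw":0},{"travel":[0,0,3],"spin":0,"jaw":0},{"travel":[0,0,3],"spin":0,"jaw":0},{"travel":[0,0,0.8],"spin":0,"jaw":0},{"travel":[0,0,0],"spin":0,"jaw":0},{"travel":[0,0,0],"spin":0,"jaw":0}]'
python3 - <<'E'
from h import *
c,im=shot("wrist","w6");go([.585,-.1495,.1],1.462)
cv2.imwrite("pics/w6z.png",cv2.resize(im[200:384,120:400],None,fx=2.8,fy=2.8))
E
```

```text
t: 14.42
position: [0.5859, -0.15, 0.1012]
tool_rot: [-2.336, -2.099, 0.001]
wrist_force: [0.1, -0.4, 1.2]
finger_gap: -0.0
gripper_force: 0.0
t 14.47 at [ 0.5868 -0.1504  0.1025] yaw 1.4637 gap 0.0001 F [-0.6 -0.   1. ] travel [ 0.07 -0.19  0.25] spin 0.0017
```

View pics/w6z.png

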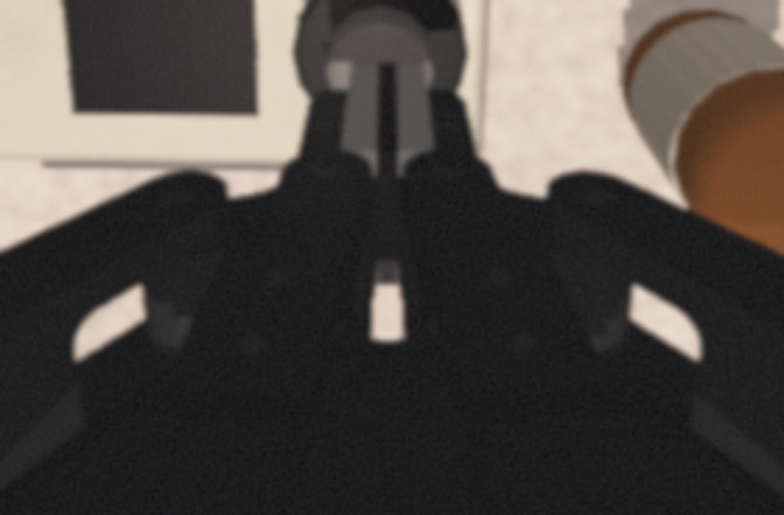

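The key (grey arc, crop columns 325–432, top at row ~10) is under the fingertips, about 1 mm to the left of the finger centre at column 388.

```bash
python3 - <<'E'
from h import *
c=robot.calibration("wrist");s=robot.get_state();r=R.from_rotvec(s["tool_rot"]).inv()
for z in(.064,.068,.072):print(z,r.apply(ray(c,np.array([(378,10),(325,62),(432,62)])/2.8+[120,200],z)-s["position"]).round(4).tolist())
E
python3 -m creep '[{"travel":[0,-0.1,1],"spin":0,"jaw":0},{"travel":[0,0,0.8],"spin":0,"jaw":0},{"travel":[0,0,0.2],"spin":0,"jaw":0},{"travel":[0,0,0],"spin":0,"jaw":0}]'
```

```text
0.064 [[0.0078, -0.002, 0.0385], [-0.0051, -0.0146, 0.0384], [-0.0052, 0.0108, 0.0385]]
0.068 [[0.0091, -0.002, 0.0345], [-0.0036, -0.0143, 0.0344], [-0.0036, 0.0105, 0.0345]]
0.072 [[0.0104, -0.0019, 0.0305], [-0.002, -0.014, 0.0304], [-0.002, 0.0103, 0.0305]]
t: 14.8
position: [0.5846, -0.1501, 0.0812]
tool_rot: [-2.337, -2.098, 0.0]
wrist_force: [-0.3, 0.5, 1.7]
finger_gap: 0.0002
gripper_force: 0.7
```

```bash
python3 -m creep '[{"travel":[-0.25,0,-0.1],"spin":0,"jaw":0},{"travel":[0,0,0],"spin":0,"jaw":0}]'
python3 -m creep '[{"travel":[0,0,0.4],"spin":0,"jaw":0},{"travel":[0,0,0.2],"spin":0,"jaw":0},{"travel":[0,0,0.2],"spin":0,"jaw":0},{"travel":[0,0,0],"spin":0,"jaw":0}]'
python3 -m creep '[{"travel":[0,0,0.2],"spin":0,"jaw":0},{"travel":[0,0,0.2],"spin":0,"jaw":0},{"travel":[0,0,0],"spin":0,"jaw":0}]'
```

```text
t: 14.97
position: [0.5849, -0.1533, 0.083]
tool_rot: [2.337, 2.098, 0.0]
wrist_force: [0.5, -0.1, 0.3]
finger_gap: -0.0002
gripper_force: 0.0
t: 15.3
position: [0.5853, -0.1534, 0.0759]
tool_rot: [2.336, 2.097, 0.001]
wrist_force: [-1.1, -0.2, 8.4]
finger_gap: 0.0005
gripper_force: 4.2
t: 15.55
position: [0.5855, -0.1535, 0.0756]
tool_rot: [2.334, 2.096, 0.002]
wrist_force: [-6.6, 1.0, 28.0]
finger_gap: 0.0001
gripper_force: 13.7
```

The key seems to bottom at z ≈ 0.0757 (first touch ≈ 0.081). I'll lift, recentre by 4 mm, and press again in fine steps to confirm the travel.

```bash
python3 -m creep '[{"travel":[0,0,-1],"spin":0,"jaw":0},{"travel":[0,0,-0.5],"spin":0,"jaw":0},{"travel":[0.4,0,0],"spin":0,"jaw":0},{"travel":[0,0,0],"spin":0,"jaw":0}]'
python3 -m creep '[{"travel":[0,0,0.35],"spin":0,"jaw":0},{"travel":[0,0,0],"spin":0,"jaw":0}]'
python3 -m creep '[{"travel":[0,0,0.25],"spin":0,"jaw":0},{"travel":[0,0,0],"spin":0,"jaw":0}]'
python3 -m creep '[{"travel":[0,0,0.2],"spin":0,"jaw":0},{"travel":[0,0,0],"spin":0,"jaw":0}]'
python3 -m creep '[{"travel":[0,0,0.3],"spin":0,"jaw":0},{"travel":[0,0,0.2],"spin":0,"jaw":0},{"travel":[0,0,0],"spin":0,"jaw":0}]'
```

```text
t: 15.88
position: [0.5845, -0.148, 0.0849]
tool_rot: [-2.337, -2.098, 0.0]
wrist_force: [0.4, -0.8, 0.5]
finger_gap: 0.0003
gripper_force: 0.0
t: 16.05
position: [0.5846, -0.1483, 0.0805]
tool_rot: [-2.336, -2.098, 0.001]
wrist_force: [-0.3, 0.2, 1.0]
finger_gap: -0.0004
gripper_force: 0.9
t: 16.22
position: [0.5847, -0.1484, 0.0786]
tool_rot: [-2.337, -2.098, 0.001]
wrist_force: [0.1, 1.5, 3.1]
finger_gap: -0.0004
gripper_force: 1.3
t: 16.38
position: [0.5847, -0.1485, 0.0771]
tool_rot: [-2.337, -2.098, 0.0]
wrist_force: [-0.7, 1.1, 3.7]
finger_gap: -0.0001
gripper_force: 1.7
t: 16.63
position: [0.585, -0.1487, 0.0757]
tool_rot: [2.337, 2.098, 0.001]
wrist_force: [-5.0, 3.4, 19.1]
finger_gap: -0.0002
gripper_force: 10.1
```

The force follows the spring curve to ~4 N, then hits a hard stop, so the key was fully pressed. I'll release it and retreat.

```bash
python3 -m creep '[{"travel":[0,0,-1],"spin":0,"jaw":0},{"travel":[0,0,-1],"spin":0,"jaw":0},{"travel":[0,0,-3],"spin":0,"jaw":0},{"travel":[0,0,-3],"spin":0,"jaw":0},{"travel":[0,0,-3],"spin":0,"jaw":0},{"travel":[3,-1.5,-1],"spin":0,"jaw":0},{"travel":[4,-1.5,0],"spin":0,"jaw":0},{"travel":[4,-1.3,0],"spin":0,"jaw":0},{"travel":[0,0,0],"spin":0,"jaw":0},{"travel":[0,0,0],"spin":0,"jaw":0}]'
python3 - <<'E'
from h import *
c,im=shot("wrist","w7");np.save("c7.npy",c,allow_pickle=True)
cv2.imwrite("pics/w7z.png",cv2.resize(im,None,fx=1.5,fy=1.5))
E
```

```text
t: 17.47
position: [0.5539, -0.0346, 0.1926]
tool_rot: [2.333, 2.103, -0.0]
wrist_force: [0.3, 0.3, 0.2]
finger_gap: -0.0
gripper_force: 0.0
```

View pics/w7z.png

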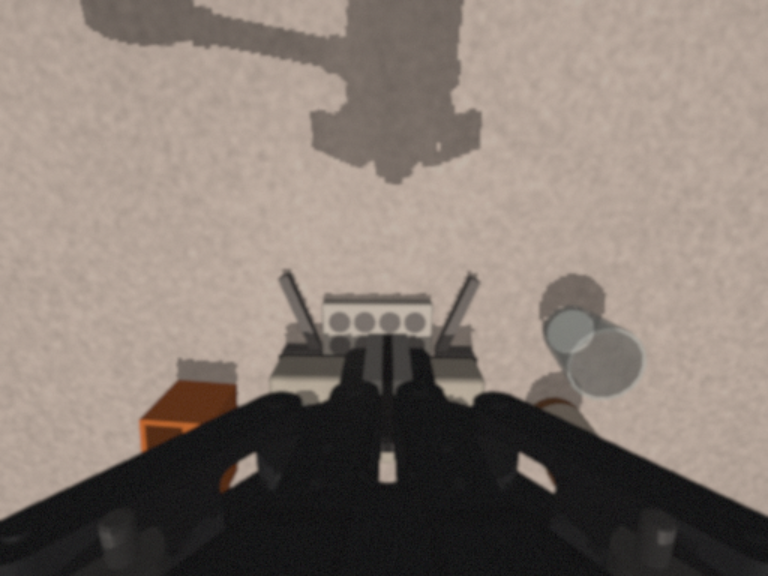

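The plate's end (row ~302, columns 323–431) is unchanged relative to the guide tips and still square in the lane. The bench items I can see are in place and the gripper touches nothing, so I'm handing in.

```bash
python3 -c "
from bench import robot
print(robot.sign_off())"
```

```text
the job is handed in; nothing more can be done
None
```

The plate was pushed flat under the bridge until it stood firmly against the end stop; the key was then pressed to its hard stop (twice, to confirm full travel) and released, and the job was handed in at about 17.5 s of the 61 s allowed, with no verdict returned.

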